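# Set the magnifier boom over the ball vise

## Task

The telescoping boom of the bench magnifier has been left loose between two holes. Slide it in or out so that its lens stands over the ball vise, as near as the holes allow, and leave it locked with both snap buttons sprung fully out through a hole; where they catch too soon, squeeze them in and slide on to the next hole. Stop when they catch instead of hauling on them, keep off the glass, and leave the other things on the bench where they are.

Things in the scene. Friction and masses are not known exactly. Their poses are not given: they have to be found in the camera images.
- magnifier_stand: stand of the bench magnifier, does not move: grey base plate 170 x 150 x 20 mm, upright 26 mm post, black clamp head (top 213 mm, its knob 232 mm) that holds the boom's bare square inner tube. Origin at the foot of the post on the table; x points level along the boom to the lens, z up. The inner tube carries the snap buttons, 234 to 254 mm out from the post along x (not the same each time).
- boom_sleeve: dark square outer tube of the boom, 26 x 26 mm, 224 mm long, axis 190 mm above the table; slides (2 to 3 N of drag) along its x over the inner tube, 110 mm inward to 85 mm outward, and carries the lens ring. Origin in its middle, x along the boom to the lens, y level across. 12 mm holes at x = -72, -36, 0, +36, +72 mm in both sides (+y, -y), wall 2 mm; more than 80 mm of air below.
- button_left_press (a joint): left snap button (+y side), how far pressed in, m: 10 mm steel dome on the inner tube. 0: out through a hole, 5.5 mm proud, locks the sleeve, spring 2 N; 0.0055: flush, 4 N, now about 15 N along the boom pulls the sleeve off the two domes; 0.0075: rides hidden inside, as at the start, between hole x = 0 and hole x = -36 of the sleeve. It cannot come out under a finger.
- button_right_press (a joint): the same button on the -y side, opposite the left one (both at the same place along the boom).
- lens_centre (a point): centre of the magnifier lens, on the boom's axis 195 mm ahead of the sleeve's origin; axes as the sleeve's.
- lens: the glass of the magnifier, 92 mm across, in a white ring 116 mm across outside and 23 mm high, level at the boom's end. Origin at its centre.
- ball_vise: stone setter's ball vise: round steel body on a black rubber foot ring 90 mm across, two steel jaws on top (74 mm high) holding a brass finger ring that reaches 91 mm. Heavy, does not move. Origin under its centre on the table. It stands on the line of the boom, either side of where the lens starts.
- dapping_block: plain 60 mm steel cube with round hollows in its faces; heavy, does not move; stands on the boom's line on the other side. Origin under its centre. Not where the lens is wanted.
- dish_a: white ceramic bowl, 84 mm across, 24 mm high, loose, stands under the boom; origin under its middle
- dish_b: white ceramic bowl, 84 mm across, 24 mm high, loose; origin under its middle
- pliers: pliers lying flat, 140 mm long, 12 mm high, loose; origin under its middle
- glue_bottle: upright glue bottle with a pointed cap, 36 mm across, 118 mm high, loose; origin under its middle
- pumice_jar: white jar, 60 mm across, 85 mm high, loose; origin under its middle
- hammer: small hammer lying flat, 200 mm long, loose; origin under its middle
- sponge_block: sponge in a black holder, 85 x 45 x 49 mm, loose; origin under its middle
Things that resemble listed ones, but are neither listed nor needed, are in the scene too. Leave any purple look-alike of the ball_vise alone.

How it is judged:
By the outcome, as a careful person would: the job done as asked, in the order asked, and still so for the second after the job is handed in, with the robot touching nothing.
It also fails if it takes over 58 s, if anything falls off the work surface, if the arm or the gripper's body presses on something with over 40 N, if the wrist force passes 120 N, or if a joint passes its speed limit or range.

## Robot

A 6-joint arm with a two-finger parallel gripper is mounted at the origin on the work surface. World frame = base frame: x ahead of the robot, y to its left, z up, the work surface at z = 0. Lengths are in m, angles in rad, forces in N, time in s.
With the tool pointing down it reaches from about 0.225 to 0.875 m from the base axis. Payload 3.4 kg.
Tool frame: the origin (TCP) lies at the very end of the fingers, on their centre line; the grasp point (between the pads) lies 19 mm behind it (manip.hold_point_z is the distance from the TCP to the grasp point, in m); z points along the fingers, y is the line along which they close (so a half turn about z gives the same grasp; the last joint's range is limited). The gripper opens to 85 mm and grips with 20 to 120 N. Pads are 22 mm wide; open, the fingers measure 114 mm over their backs; the gripper's body (76 mm by 85 mm) begins 54 mm behind the grasp point. The pads swing forward as they close: fully open they stand 13 mm farther back than shut.
Start: joints at [1.139, 0.276, 1.505, -0, 1.361, -0.121], TCP at [0.176, 0.547, 0.231] pointing down, gripper open.
Joint ranges: [-2.89, 2.89], [-0.75, 2.08], [0.22, 2.7], [-1.18, 4.32], [0.11, 2.71], [-2.7, 2.7]. Speed limits (rad/s): [2.57, 2.57, 3.14, 3.14, 3.14, 3.14].

## Interface

Orientations are given as a unit quaternion [w, x, y, z].
In Python, from rig import readout, viewer, order, manip gives the robot as it stands. The module is installed in compiled form; this text tells all that it offers.
- The arm moves only by the tool send_rows, never from a script. Its arguments are lists of equal length, an entry for each row: "xyz": the shift along the world's x, y, z in m, a list of three; "delta_rot": the turn, a rotation vector about the world's x, y, z in degrees, a list of three. In form: {"xyz": [[tx, ty, tz], ...], "delta_rot": [[wx, wy, wz], ...]}. A call has 1 to 12 rows; each row shifts and turns the commanded pose from where the row before left it; what a row does not reach is not made up. A row lasts 1/10 s, in which the tool goes at most 50 mm and 8.59 degrees, less where a joint would pass 70% of its speed; a pose out of reach is approached as far as the arm can. A call with a gripper value outside its range is refused whole. "gripper" is the finger opening in m, from 0 to 0.0854, set as the call begins (left out, the last holds). The fingers move at their own pace and stop on an object; "force" is the grip in N (left out, the last holds). Time passes only in rows, so rows that do not move let the fingers close. It gives the time, the measured TCP pose, the force, the opening and the grip force at its end, in the units of the state.
- readout.get_state(): the state, without advancing time (a new reading comes with each control period).
- viewer.get_image(name): name is "side" or "top" or "wrist"; returns a dict with "color" (400x640x3 uint8, red, green, blue), "depth" (400x640 float32, m along the optical axis (not along the pixel's ray), 0 where there is no reading), "K" (3x3 intrinsics, pixels), "camera_from_world" (4x4, takes a point from world to camera coordinates). Camera axes: x right, y up, looking along -z (the intrinsics and any distortion apply to the point x, -y, -z); pixel columns grow to the right and rows downward; lengths in m; the calibration is good to about 2 mm. A picture is of the moment at which its call begins.
- order.sign_off(): hands the job in; it is judged then, once.
The state is a dict: "clock": time; "qpos": joint angles; "qd": joint speeds; "effort": joint torques, N m; "position": TCP position; "ee_rot": TCP orientation; "contact_force": force on the tool from outside, world axes, zero at the start; "moment": the same for the moment, N m; "width": finger opening in m; "gripper_force": force on a finger pad.
Only numpy, scipy, OpenCV 4.12 (cv2) and the standard library are available. Lean on these libraries where they do the work, as an engineer would, in place of code of your own. Each camera call takes 0.05 s, during which the arm holds its last target. There are 200 camera calls.

## Working session

There is one attempt and no reset: what is moved stays moved. The work goes in short steps, Python scripts to look and compute and a tool call to move; the robot and the scene stay as the last step left them, time stands still between calls to the robot, and variables do not carry over. Pictures are saved under pics/ and viewed, at most 10 in all, crops included, and the job is handed in when it is done.

Besides the shell and the picture viewer there is one more tool, called after "Request:" as name(argument=value, ...), one argument or row to a line, values as JSON. send_rows: Moves the arm, as the interface text tells. Its arguments: {"type":"object","properties":{"xyz":{"type":"array"},"delta_rot":{"type":"array"},"gripper":{"type":"number"},"force":{"type":"number"}},"required":["xyz","delta_rot"]}

```bash
mkdir -p pics; cat > h.py <<'E'
import numpy as np, cv2
from rig import readout, viewer, order, manip
def grab(n,f=None):
    d=viewer.get_image(n)
    if f: cv2.imwrite('pics/'+f,d['color'][:,:,::-1])
    return d
def pts(d):
    """world point for every pixel from depth"""
    K=d['K'];z=d['depth'];v,u=np.mgrid[:z.shape[0],:z.shape[1]]
    p=np.stack([(u-K[0,2])/K[0,0]*z,-(v-K[1,2])/K[1,1]*z,-z,np.ones_like(z)],-1)
    return (p@np.linalg.inv(d['camera_from_world']).T)[...,:3]
def ray(d,u,v,h):
    """pixel to plane z=h"""
    K=d['K'];T=np.linalg.inv(d['camera_from_world'])
    r=T[:3,:3]@np.array([(u-K[0,2])/K[0,0],-(v-K[1,2])/K[1,1],-1]);o=T[:3,3]
    return o+r*(h-o[2])/r[2]
def proj(d,p):
    c=d['camera_from_world']@np.append(p,1);K=d['K']
    return K[0,0]*c[0]/-c[2]+K[0,2],K[1,1]*-c[1]/-c[2]+K[1,2]
E
python3 - <<'E'
from h import *
a=grab('top','top0.png');b=grab('side','side0.png')
np.savez('pics/d0.npz',**{n+k:x[k] for n,x in(('t',a),('s',b)) for k in x})
print(readout.get_state())
for x in(a,b): print(x['K'],np.linalg.inv(x['camera_from_world'])[:3].round(3))
E
```

```text
{'clock': 0.1, 'qpos': array([ 1.13900456e+00,  2.76530203e-01,  1.50602475e+00, -3.19793060e-05,
        1.36070517e+00, -1.20995774e-01]), 'qd': array([-4.45709593e-04, -2.58716749e-03, -2.82029007e-03, -1.43752290e-03,
        5.05856960e-04,  2.00909016e-05]), 'effort': array([ 4.72545671e-04, -4.17700982e+01, -2.46402347e+01, -4.63307842e-04,
        5.79958330e-03,  5.85582015e-06]), 'position': array([0.17565471, 0.54700579, 0.23051984]), 'ee_rot': array([-2.12474935e-04,  1.54769951e-01,  9.87950184e-01, -8.06359544e-04]), 'contact_force': array([ 0.47154744,  0.16698158, -0.39893012]), 'moment': array([-0.02435993, -0.00466072, -0.05326791]), 'gripper_force': 0.0, 'width': 0.08497793817597525}
[[381.43322896   0.         323.1412238 ]
 [  0.         381.43322896 200.22989332]
 [  0.           0.           1.        ]] [[-0.000e+00  9.880e-01 -1.550e-01  3.940e-01]
 [-1.000e+00 -1.000e-03 -4.000e-03  1.400e-02]
 [-4.000e-03  1.550e-01  9.880e-01  1.294e+00]]
[[366.08696255   0.         318.3306463 ]
 [  0.         366.08696255 191.4441997 ]
 [  0.           0.           1.        ]] [[ 0.782  0.298 -0.547 -0.044]
 [-0.623  0.37  -0.689 -0.765]
 [-0.003  0.88   0.476  0.693]]
```

View pics/top0.png

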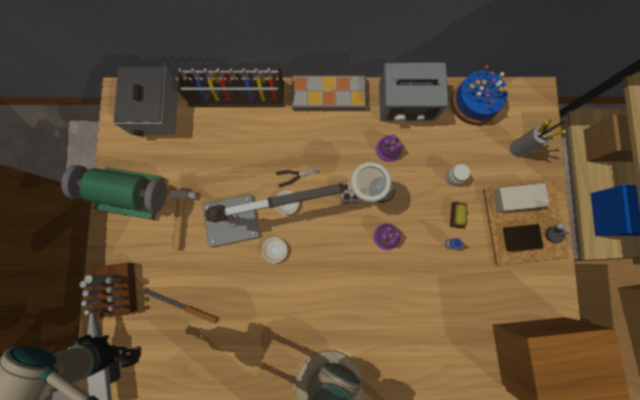

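View pics/side0.png

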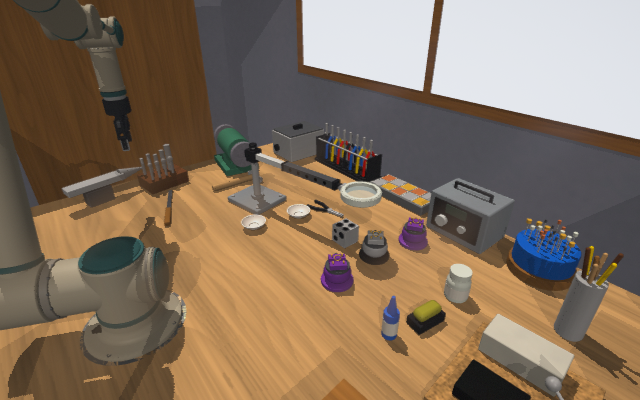

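Top view: boom runs from the knob (217,212) to the lens (371,182); beneath it are a dark cube (347,190) and a grey dome (385,192). The purple vises are at (390,148) and (387,237). Side view: dapping block (345,232), grey ball vise (375,246), purple look-alikes (338,272) and (414,233). The vise is the grey one, outward of the block.

```bash
python3 - <<'E'
from h import *
z=np.load('pics/d0.npz');D={n:{k:z[n+k] for k in('color','depth','K','camera_from_world')} for n in 'ts'}
t,s=D['t'],D['s'];P=pts(t);S=pts(s)
hsv=cv2.cvtColor(t['color'],cv2.COLOR_RGB2HSV)
# boom top pts
m=(P[...,2]>.196)&(P[...,2]<.21)&(t['depth']>0)
m[:165]=0;m[225:]=0;m[:,:225]=0;m[:,400:]=0
dark=m&(hsv[...,2]<90); 
vv,uu=np.nonzero(dark); ok=(uu<352);q=P[vv[ok],uu[ok]]
c,d=q[:,:2].mean(0),np.linalg.svd(q[:,:2]-q[:,:2].mean(0),full_matrices=False)[2][0]
d*=-np.sign(d[1]);a=(q[:,:2]-c)@d
print('sleeve',len(q),c,d,a.min(),a.max(),q[:,2].mean(),'mid',c+d*(a.min()+a.max())/2)
# white ring
w=(P[...,2]>.17)&(P[...,2]<.225)&(hsv[...,2]>130)&(hsv[...,1]<60);w[:150]=0;w[215:]=0;w[:,:345]=0;w[:,400:]=0
cn=max(cv2.findContours(w.astype(np.uint8),0,2)[0],key=cv2.contourArea)
(u,v),r=cv2.minEnclosingCircle(cn);e=cv2.fitEllipse(cn);print('ring px',u,v,r,e,'lens',ray(t,*e[0],.19+.0115), 'top z',np.median(P[w][:,2]))
# post/knob
k=(P[...,2]>.222)&(P[...,2]<.24);k[:190]=0;k[230:]=0;k[:,:195]=0;k[:,240:]=0
print('knob',P[k].mean(0),k.sum())
# base plate
b=(abs(P[...,2]-.02)<.006);b[:190]=0;b[250:]=0;b[:,:200]=0;b[:,265:]=0
cn=max(cv2.findContours(b.astype(np.uint8),0,2)[0],key=cv2.contourArea);rr=cv2.minAreaRect(cn);print('base',rr,ray(t,*rr[0],.02))
# vise in side: grey above table
q=S[200:275,355:395].reshape(-1,3);q=q[(q[:,2]>.006)&(q[:,2]<.1)]
for lo,hi in((.006,.02),(.02,.04),(.04,.06),(.06,.08),(.08,.1)):
  g=q[(q[:,2]>lo)&(q[:,2]<hi)];print(lo,len(g),g.mean(0) if len(g) else '',g.min(0) if len(g) else '',g.max(0) if len(g) else '')
np.savez('pics/sv.npz',c=c,d=d)
cv2.imwrite('pics/crop.png',np.hstack([cv2.resize(s['color'][185:285,310:410,::-1],(400,400),interpolation=2),cv2.resize(t['color'][150:225,325:400,::-1],(400,400),interpolation=2)]))
E
```

```text
sleeve 657 [0.58119635 0.06659149] [ 0.21128857 -0.97742373] -0.24290787549070392 0.12207135392314325 0.20255971355836908 mid [0.56843066 0.12564573]
ring px 368.593017578125 181.0 21.61627197265625 ((369.94305419921875, 181.3246307373047), (37.364498138427734, 40.77253723144531), 82.10697174072266) lens [ 0.62135344 -0.11867298  0.2015    ] top z 0.19716453759647368
knob [0.52805424 0.32357672 0.23097729] 76
base ((232.1351318359375, 227.31082153320312), (31.235807418823242, 51.12808609008789), 80.53767395019531) [0.50264339 0.32321483 0.02      ]
0.006 239 [ 0.61985006 -0.19020466  0.01208028] [ 0.58678289 -0.2272364   0.00600194] [0.92343643 0.00097251 0.01936678]
0.02 125 [ 0.61400577 -0.18509542  0.03199284] [ 0.59396492 -0.21939802  0.02059143] [ 0.65129823 -0.0970794   0.03995315]
0.04 241 [ 0.6176594  -0.18455386  0.05115977] [ 0.59442546 -0.21786898  0.04002549] [ 0.66199782 -0.08438425  0.05999606]
0.06 217 [ 0.6265795  -0.18459508  0.07109884] [ 0.59835162 -0.21487011  0.06001193] [ 0.66328986 -0.0891144   0.07952517]
0.08 13 [ 0.63247694 -0.17986469  0.08510785] [ 0.62525228 -0.20460077  0.0803519 ] [ 0.64808632 -0.15908942  0.09023874]
```

View pics/crop.png

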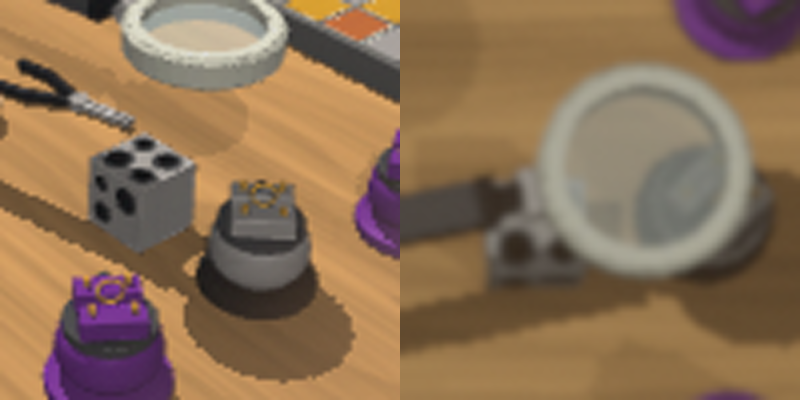

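The crop confirms it: the grey steel vise at side (375,246) sits outward of the lens, and the holed cube is the block. Next I'll pin down the sleeve axis, its inner end and the vise's distance along the boom.

```bash
python3 - <<'E'
from h import *
z=np.load('pics/d0.npz');D={n:{k:z[n+k] for k in('color','depth','K','camera_from_world')} for n in 'ts'}
t,s=D['t'],D['s']
p0=np.array([.52805,.32358]);L=np.array([.62135,-.11867])
d=(L-p0)/np.linalg.norm(L-p0);n=np.array([-d[1],d[0]]);print('d',d,np.linalg.norm(L-p0))
g=cv2.cvtColor(t['color'],cv2.COLOR_RGB2GRAY).astype(np.float32)
# brightness profile along the axis at the sleeve top, and across
for r in range(90,300,6):
  u,v=proj(t,np.append(p0+d*r/1e3,.203));print(r,int(cv2.getRectSubPix(g,(1,1),(u,v))[0,0]),end='; ')
print()
for r in(180,230,280,330):
  pr=[int(cv2.getRectSubPix(g,(1,1),proj(t,np.append(p0+d*r/1e3+n*o/1e3,.203)))[0,0]) for o in range(-30,31,3)];print(r,pr)
for (u,v,h) in((376,232.5,.085),(374.2,255,.02),(376,236,.074)):
  q=ray(s,u,v,h)[:2];T=np.linalg.inv(s['camera_from_world'])[:2,3]
  k=np.linalg.solve(np.c_[d,-(q-T)],T-p0)[0];print('vise',q,'along',(q-p0)@d,'off',(q-p0)@n,'bearing∩line',k)
m=p0+d*(np.linalg.norm(L-p0)-.231);print('hole-36',m,'yaw',np.degrees(np.arctan2(n[1],n[0])))
E
```

```text
d [ 0.20642303 -0.97846284] 0.45198446046296764
90 171; 96 171; 102 171; 108 171; 114 171; 120 171; 126 171; 132 171; 138 171; 144 164; 150 94; 156 55; 162 68; 168 74; 174 74; 180 73; 186 73; 192 74; 198 73; 204 73; 210 73; 216 73; 222 73; 228 73; 234 73; 240 73; 246 73; 252 73; 258 72; 264 72; 270 72; 276 72; 282 71; 288 72; 294 71; 
180 [137, 139, 143, 145, 135, 104, 76, 70, 72, 73, 73, 74, 74, 77, 94, 122, 135, 129, 120, 118, 118]
230 [121, 136, 147, 151, 142, 109, 76, 69, 72, 73, 73, 73, 73, 75, 85, 105, 123, 129, 131, 131, 129]
280 [120, 118, 118, 118, 109, 86, 69, 68, 70, 71, 71, 72, 72, 74, 89, 111, 124, 126, 125, 124, 124]
330 [118, 122, 121, 119, 107, 82, 64, 66, 70, 71, 71, 72, 71, 73, 82, 99, 109, 113, 115, 118, 123]
vise [ 0.6306636  -0.18350247] along 0.5173431662296811 off -0.00426990228350507 bearing∩line 0.514991972915335
vise [ 0.61478805 -0.19782251] along 0.5280777139799725 off -0.022759529358939677 bearing∩line 0.5155618707831581
vise [ 0.62992446 -0.18529208] along 0.5189416529505753 off -0.005362543558744775 bearing∩line 0.515995667671168
hole-36 [0.57366628 0.10735492] yaw 11.912814327168073
```

Vise is 516 mm along the boom, so the sleeve origin should stand near 321. Hole -72 on the button (306–326) is the nearest catch and means 50–70 mm outward. I'll grip with the pads over hole -36, so the buttons stay pressed as it passes.

Request:
send_rows(
  xyz=[
    [0.03,-0.033,0.02],
    [0.03,-0.033,0.02],
    [0.03,-0.033,0.02],
    [0.03,-0.033,0.02],
    [0.03,-0.033,0],
    [0.03,-0.033,0],
    [0.03,-0.033,0],
    [0.03,-0.033,0],
    [0.03,-0.033,0],
    [0.03,-0.033,0],
    [0.03,-0.033,0],
    [0.03,-0.033,0],
  ],
  delta_rot=[
    [0,0,-5],
    [0,0,-5],
    [0,0,-5],
    [0,0,-5],
    [0,0,-5],
    [0,0,-5],
    [0,0,-5],
    [0,0,-5],
    [0,0,-5],
    [0,0,-5],
    [0,0,-5],
    [0,0,-5],
  ],
  gripper=0.0854,
)

```text
clock: 1.3
position: [0.5366, 0.1499, 0.3109]
ee_rot: [-0.0, 0.63, 0.777, -0.0]
contact_force: [-0.1, 0.3, 0.1]
width: 0.0857
gripper_force: 0.0
```

Request:
send_rows(
  xyz=[
    [0.019,-0.023,0],
    [0.0195,-0.0227,0],
    [0,0,0],
    [0,0,0],
  ],
  delta_rot=[
    [0,0,0],
    [0,0,0],
    [0,0,0],
    [0,0,0],
  ],
)

```text
clock: 1.7
position: [0.5742, 0.1055, 0.3105]
ee_rot: [-0.001, 0.629, 0.778, -0.0]
contact_force: [-0.2, -0.4, 0.0]
width: 0.0853
gripper_force: 0.0
```

```bash
python3 - <<'E'
from h import *
s=readout.get_state();print(s['position'],s['ee_rot'],s['qpos'],s['contact_force'])
w=grab('wrist','w1.png')
for n in(-36,0,-72):
  print(n,proj(w,np.array([.52805+.20642*(.259+n/1e3),.32358-.97846*(.259+n/1e3),.203])))
E
```

```text
[0.57416347 0.10550743 0.31052825] [-9.28442753e-04  6.28511129e-01  7.77799937e-01 -3.95577788e-04] [ 6.21461626e-02  2.58204573e-01  1.33685371e+00  6.71396582e-04
  1.54843790e+00 -1.49389948e-01] [-0.15579365 -0.36138966  0.02522907]
-36 (np.float64(324.20080115038377), np.float64(202.78744267898446))
0 (np.float64(323.9756262760122), np.float64(245.06420955440473))
-72 (np.float64(324.44690971217216), np.float64(156.58035886550536))
```

View pics/w1.png

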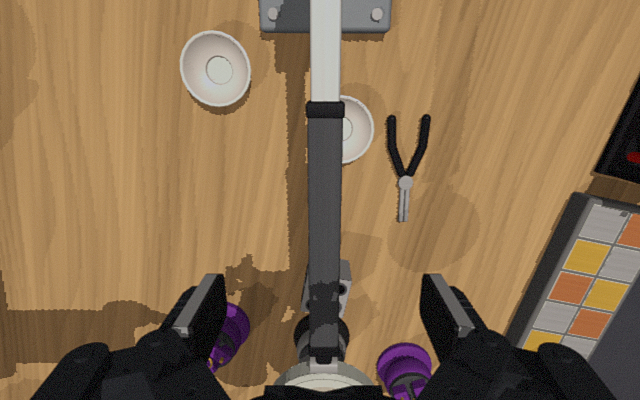

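The wrist view shows the sleeve between the open fingers (u≈324), with its inner end (black collar) at v≈102. I'll measure that end for the sleeve origin and look at the holes from the side.

```bash
python3 - <<'E'
from h import *
w=grab('wrist');s=grab('side')
d=np.array([.20642,-.97846]);p0=np.array([.52805,.32358])
for h in(.205,.203):
  q=ray(w,324,102,h);print('collar start',(q[:2]-p0)@d);q=ray(w,324,118,h);print('collar end',(q[:2]-p0)@d)
c=s['color'][150:200,270:355,::-1];cv2.imwrite('pics/sh.png',cv2.resize(c,None,fx=9,fy=9,interpolation=2))
n=np.array([.97846,.20642])
for x in(-112,-72,-36,0,36,72): print(x,(np.array(proj(s,np.append(p0+d*(.259+x/1e3)-n*.013,.19)))-[270,150])*9)
E
```

```text
collar start 0.14760124096661148
collar end 0.15844124395618991
collar start 0.14767466989129333
collar end 0.15860192792405792
-112 [ 95.63517601 150.19696204]
-72 [174.77632853 179.37007969]
-36 [248.60283196 206.58410428]
0 [325.02676592 234.75559719]
36 [404.18766271 263.935993  ]
72 [486.23523095 294.18047751]
```

View pics/sh.png

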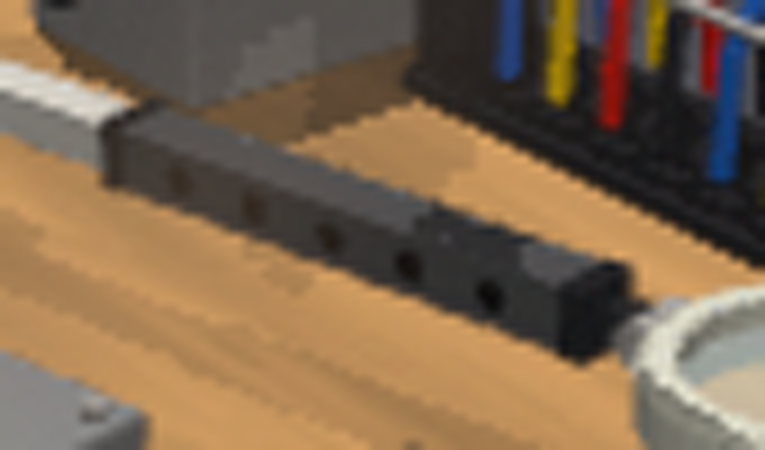

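Five holes show at crop x ≈ 180, 255, 330, 407 and 490. That puts the origin at about 261 mm and hole -36 at about 225. I'll descend and grip there.

Request:
send_rows(
  xyz=[
    [0.0004,-0.002,-0.03],
    [0,0,-0.03],
    [0,0,-0.03],
    [0,0,-0.025],
    [0,0,-0.015],
    [0,0,-0.0095],
    [0,0,0],
  ],
  delta_rot=[
    [0,0,0],
    [0,0,0],
    [0,0,0],
    [0,0,0],
    [0,0,0],
    [0,0,0],
    [0,0,0],
  ],
)

```text
clock: 2.55
position: [0.5736, 0.1045, 0.1709]
ee_rot: [-0.001, 0.628, 0.779, -0.001]
contact_force: [-0.3, -0.3, 0.9]
width: 0.0851
gripper_force: 0.0
```

Request:
send_rows(
  xyz=[
    [0,0,0],
    [0,0,0],
    [0,0,0],
    [0,0,0],
    [0,0,0],
    [0,0,0],
    [0,0,0],
    [0,0,0],
  ],
  delta_rot=[
    [0,0,0],
    [0,0,0],
    [0,0,0],
    [0,0,0],
    [0,0,0],
    [0,0,0],
    [0,0,0],
    [0,0,0],
  ],
  gripper=0.015,
  force=40,
)

```text
clock: 3.35
position: [0.5755, 0.1039, 0.1727]
ee_rot: [0.001, 0.628, 0.778, 0.001]
contact_force: [0.5, 1.2, 5.9]
width: 0.0251
gripper_force: 43.0
```

Request:
send_rows(
  xyz=[
    [0.0004,-0.002,0],
    [0.0004,-0.002,0],
    [0.0004,-0.002,0],
    [0.0004,-0.002,0],
    [0.0005,-0.002,0],
  ],
  delta_rot=[
    [0,0,0],
    [0,0,0],
    [0,0,0],
    [0,0,0],
    [0,0,0],
  ],
)

```text
clock: 3.85
position: [0.5771, 0.0963, 0.1726]
ee_rot: [-0.001, 0.628, 0.778, 0.002]
contact_force: [0.1, 1.5, 5.9]
width: 0.0255
gripper_force: 43.3
```

Request:
send_rows(
  xyz=[
    [0.0004,-0.002,0],
    [0.0004,-0.002,0],
    [0.0004,-0.002,0],
  ],
  delta_rot=[
    [0,0,0],
    [0,0,0],
    [0,0,0],
  ],
)

```text
clock: 4.15
position: [0.5783, 0.0907, 0.1726]
ee_rot: [-0.001, 0.628, 0.778, 0.003]
contact_force: [-0.3, 7.4, 6.0]
width: 0.0255
gripper_force: 43.8
```

Request:
send_rows(
  xyz=[
    [0.0004,-0.002,0],
    [0.0004,-0.002,0],
    [0.0005,-0.002,0],
  ],
  delta_rot=[
    [0,0,0],
    [0,0,0],
    [0,0,0],
  ],
)

```text
clock: 4.45
position: [0.5791, 0.087, 0.1726]
ee_rot: [-0.003, 0.628, 0.778, 0.004]
contact_force: [-1.7, 15.3, 7.0]
width: 0.0254
gripper_force: 43.6
```

Request:
send_rows(
  xyz=[
    [0.0002,-0.001,0],
    [0.0002,-0.001,0],
  ],
  delta_rot=[
    [0,0,0],
    [0,0,0],
  ],
)

```text
clock: 4.65
position: [0.5792, 0.0864, 0.1726]
ee_rot: [-0.004, 0.628, 0.778, 0.005]
contact_force: [-0.9, 18.1, 6.0]
width: 0.0254
gripper_force: 43.2
```

Request:
send_rows(
  xyz=[
    [0,0,0],
    [0,0,0],
  ],
  delta_rot=[
    [0,0,0],
    [0,0,0],
  ],
)

```text
clock: 4.85
position: [0.5792, 0.0863, 0.1727]
ee_rot: [-0.004, 0.628, 0.778, 0.005]
contact_force: [-1.9, 15.7, 6.2]
width: 0.0259
gripper_force: 43.2
```

```bash
cat >> h.py <<'E'
P0=np.array([.52805,.32358]);DD=np.array([.20642,-.97846])
def lens(t):
    """distance of ring centre from post along the boom, top view"""
    hsv=cv2.cvtColor(t['color'],cv2.COLOR_RGB2HSV);P=pts(t)
    w=(P[...,2]>.17)&(P[...,2]<.225)&(hsv[...,2]>130)&(hsv[...,1]<60);w[:145]=0;w[215:]=0;w[:,:345]=0;w[:,430:]=0
    cn=max(cv2.findContours(w.astype(np.uint8),0,2)[0],key=cv2.contourArea)
    return (ray(t,*cv2.fitEllipse(cn)[0],.2015)[:2]-P0)@DD
E
python3 - <<'E'
from h import *
print('lens',lens(grab('top')))
w=grab('wrist','w2.png')
E
```

```text
lens 0.46920145102335586
```

Request:
send_rows(
  xyz=[
    [0.0002,-0.001,0],
    [0.0002,-0.001,0],
    [0,0,0],
  ],
  delta_rot=[
    [0,0,0],
    [0,0,0],
    [0,0,0],
  ],
)

```text
clock: 5.25
position: [0.5802, 0.0815, 0.1726]
ee_rot: [-0.002, 0.628, 0.778, 0.003]
contact_force: [-0.1, 8.1, 6.6]
width: 0.0252
gripper_force: 43.2
```

Past hole -36: the force peaked at 18 N and then dropped. The next catch is expected at tool y ≈ 0.051.

Request:
send_rows(
  xyz=[
    [0.0004,-0.002,0],
    [0.0004,-0.002,0],
    [0.0004,-0.002,0],
    [0.0005,-0.002,0],
    [0.0004,-0.002,0],
    [0.0004,-0.002,0],
    [0.0004,-0.002,0],
    [0.0005,-0.002,0],
    [0,0,0],
  ],
  delta_rot=[
    [0,0,0],
    [0,0,0],
    [0,0,0],
    [0,0,0],
    [0,0,0],
    [0,0,0],
    [0,0,0],
    [0,0,0],
    [0,0,0],
  ],
)

```text
clock: 6.15
position: [0.5839, 0.0643, 0.1726]
ee_rot: [-0.001, 0.628, 0.778, 0.002]
contact_force: [-0.2, 5.8, 5.1]
width: 0.0252
gripper_force: 43.2
```

```bash
python3 - <<'E'
from h import *
print('lens',lens(grab('top')))
E
```

```text
lens 0.4920506847170113
```

Request:
send_rows(
  xyz=[
    [0.0004,-0.002,0],
    [0.0004,-0.002,0],
    [0.0004,-0.002,0],
    [0.0002,-0.001,0],
    [0.0002,-0.001,0],
  ],
  delta_rot=[
    [0,0,0],
    [0,0,0],
    [0,0,0],
    [0,0,0],
    [0,0,0],
  ],
)

```text
clock: 6.7
position: [0.5858, 0.0551, 0.1726]
ee_rot: [-0.0, 0.628, 0.778, 0.002]
contact_force: [1.4, 2.3, 5.5]
width: 0.0256
gripper_force: 43.0
```

Request:
send_rows(
  xyz=[
    [0.0002,-0.001,0],
    [0.0002,-0.001,0],
    [0.0002,-0.001,0],
  ],
  delta_rot=[
    [0,0,0],
    [0,0,0],
    [0,0,0],
  ],
)

```text
clock: 7.0
position: [0.5861, 0.0537, 0.1726]
ee_rot: [-0.001, 0.628, 0.778, 0.003]
contact_force: [-0.0, 9.2, 6.5]
width: 0.0254
gripper_force: 43.1
```

Request:
send_rows(
  xyz=[
    [0.0002,-0.001,0],
    [0.0002,-0.001,0],
  ],
  delta_rot=[
    [0,0,0],
    [0,0,0],
  ],
)

```text
clock: 7.2
position: [0.5861, 0.0536, 0.1726]
ee_rot: [-0.003, 0.628, 0.778, 0.004]
contact_force: [-0.4, 14.2, 6.5]
width: 0.0252
gripper_force: 43.1
```

It has stopped at y = 0.0536 and the force is building, so it's caught. I'll ease off the load, then look for the domes.

Request:
send_rows(
  xyz=[
    [-0.0004,0.002,0],
    [-0.0004,0.002,0],
    [0,0,0],
  ],
  delta_rot=[
    [0,0,0],
    [0,0,0],
    [0,0,0],
  ],
)

```text
clock: 7.5
position: [0.5861, 0.0539, 0.1727]
ee_rot: [0.0, 0.628, 0.778, 0.001]
contact_force: [1.1, 2.2, 5.4]
width: 0.0251
gripper_force: 43.0
```

Request:
send_rows(
  xyz=[
    [0,0,0],
    [0,0,0],
    [0,0,0],
    [0,0,0],
    [0,0,0],
  ],
  delta_rot=[
    [0,0,0],
    [0,0,0],
    [0,0,0],
    [0,0,0],
    [0,0,0],
  ],
  gripper=0.0854,
)

```text
clock: 8.0
position: [0.5852, 0.0527, 0.1716]
ee_rot: [-0.0, 0.628, 0.778, -0.0]
contact_force: [0.2, -1.1, 1.2]
width: 0.0856
gripper_force: 0.0
```

Request:
send_rows(
  xyz=[
    [0,0,0.01],
    [0,0,0.03],
    [0,0,0.04],
    [0,0,0.04],
    [0,0,0.02],
    [0,0,0],
  ],
  delta_rot=[
    [0,0,0],
    [0,0,0],
    [0,0,0],
    [0,0,0],
    [0,0,0],
    [0,0,0],
  ],
)

```text
clock: 8.6
position: [0.5871, 0.0527, 0.3166]
ee_rot: [0.004, 0.628, 0.778, 0.003]
contact_force: [-1.2, 0.8, -0.5]
width: 0.0853
gripper_force: 0.0
```

```bash
python3 - <<'E'
from h import *
print('lens',lens(grab('top')))
w=grab('wrist');s=grab('side')
b=P0+DD*.238
u,v=map(int,proj(w,np.append(b,.195)));print(u,v)
x,y=map(int,proj(s,np.append(b,.19)));print(x,y)
cv2.imwrite('pics/end.png',np.hstack([cv2.resize(w['color'][v-30:v+30,u-40:u+40,::-1],(400,300),interpolation=2),cv2.resize(s['color'][y-24:y+24,x-32:x+32,::-1],(400,300),interpolation=2)]))
E
```

```text
lens 0.503348530372446
322 149
303 172
```

View pics/end.png

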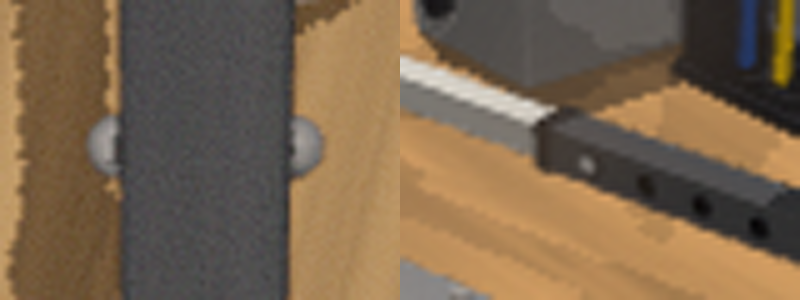

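Both steel domes stand about 5 mm proud, at wrist-crop (105,147) and (308,147), in the innermost hole (side-crop (587,163)). The lens is at 503 mm, the closest the holes allow to the vise at 516, and the arm is clear.

```bash
python3 -c "
from rig import order
print(order.sign_off())"
```

```text
the job is handed in; nothing more can be done
None
```

The boom is slid out and locked with both snap buttons out through hole x = -72; the lens is about 13 mm short of the vise's centre, as near as the holes allow, and the job is handed in.

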